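# Touch off the loaded egg tray at its three stacking posts

### The job

Two identical egg trays lie on the bench, each with three bare steel stacking posts; locate the one that holds eggs by touching it off. With the gripper closed and pointing down, gently rest the fingertips for a moment on the middle of the top of its round post, then its square post, then its bar-shaped post, and lift clear. Do not shift either tray and do not touch the empty one.

Things in the scene. Friction and masses are not known exactly. Their poses are not given: they have to be found in the camera images.
- round_post: Round steel post, 46 mm in diameter, in a corner cell of the loaded tray: a loose 165 mm square white plastic lattice tray, 3 x 3 cells, walls 34 mm high, about 1.2 kg with its five cream eggs (egg tops at 62 mm). The square post is 106 mm away. Origin: middle of its flat top, 75 mm above the bench; z up, x and y along the tray's sides. Rigid, fixed to its tray.
- square_post: The square steel post, 30 x 30 mm, in the next corner cell of the loaded tray, 106 mm from the round post. Origin: middle of its flat top, 75 mm above the bench; z up, x and y along the tray's sides. Rigid, fixed to its tray.
- bar_post: The bar-shaped steel post, 18 mm (x) by 46 mm (y), of the loaded tray, in the middle cell of the side opposite the round and square posts. Origin: middle of its flat top, 75 mm above the bench; z up, x and y along the tray's sides. Rigid, fixed to its tray.
- spare_tray: The look-alike that must be left alone: an empty white plastic lattice tray, 165 x 165 mm, 3 x 3 cells, walls 34 mm high, loose on the bench, with the same three steel posts, 75 mm high, but no eggs. Origin at the centre of its underside, z up.
Not all that is in view belongs to the job. Leave any blue or red look-alike of the part that bears round_post alone.

How it is judged:
By the outcome, as a careful person would: the job done as asked, in the order asked, and still so for the second after the job is handed in, with the robot touching nothing.
It also fails if it takes over 38 s, if anything falls off the work surface, if the arm or the gripper's body presses on something with over 40 N, if the wrist force passes 120 N, or if a joint passes its speed limit or range.

### The arm

A 7-joint arm with a two-finger parallel gripper is mounted at the origin on the work surface. World frame = base frame: x ahead of the robot, y to its left, z up, the work surface at z = 0. Lengths are in m, angles in degrees, forces in N, time in s.
With the tool pointing down it reaches from about 0.35 to 0.775 m from the base axis. Payload 3.1 kg.
Tool frame: the origin (TCP) lies midway between the tips of the shut fingers; the grasp point (between the pads) lies env.grasp_offset behind it (env.grasp_offset is the distance from the TCP to the grasp point, in m); z points along the fingers, y is the line along which they close (so a half turn about z gives the same grasp; the last joint's range is limited). The gripper opens to 85 mm and grips with 20 to 120 N. Pads are 22 mm wide; open, the fingers measure 114 mm over their backs; the gripper's body (76 mm by 85 mm) begins 54 mm behind the grasp point. The pads swing forward as they close: fully open they stand 13 mm farther back than shut.
Start: joints at [-76.301, 17.813, 0.802, 86.603, -0.252, 75.585, -1.558], TCP at [0.152, 0.528, 0.193] pointing down, gripper open.
Joint ranges: [-154.91, 154.91], [-16.99, 109.72], [-72.82, 74.43], [7.12, 147.25], [-82.49, 262.49], [11.32, 116.49], [-174.64, 174.64]. Speed limits (degrees/s): [159.86, 159.86, 180, 180, 180, 180, 180].

### API

Orientations are given as a 3x3 rotation matrix whose columns are the frame's x, y, z axes.
In Python, from workcell import env gives the robot as it stands.
- The arm moves only by the shell command python3 -m creep 'ROWS' [OPENING] [FORCE]. ROWS is JSON, a list of rows, each a list of 4 numbers: the shift along the tool's x, y, z in units of 40 mm (1.0 is 40 mm), then the turn about the tool's z in degrees. In form: [[x, y, z, yaw], ...]. A call has 1 to 5 rows; each row shifts and turns the commanded pose from where the row before left it, along the tool's axes as they then stand; what a row does not reach is not made up. A row lasts 1/10 s, in which the tool goes at most 50 mm and 8.59 degrees, less where a joint would pass 70% of its speed; a pose out of reach is approached as far as the arm can. A call is refused whole if a number of a shift passes 1 or a number of a turn 8.59, either way. A call with a gripper value outside its range is refused whole. OPENING is the closure, from 0 (fully open) to 1 (shut), set as the call begins (- or left out, the last holds). The fingers move at their own pace and stop on an object; FORCE is the grip in N (left out, the last holds). Time passes only in rows, so rows that do not move let the fingers close. It gives the time, the measured TCP pose, the force, the opening and the grip force at its end, in the units of the state.
- env.get_state(): the state, without advancing time (a new reading comes with each control period).
- env.capture(name): name is "scene" or "top" or "wrist"; returns the picture (400x640x3 uint8, red, green, blue); there is no depth.
- env.get_calibration(name): a dict with "fx", "fy", "cx", "cy" (pixels), "camera_from_world" (4x4, takes a point from world to camera coordinates); the wrist camera has in their place "hand_eye" (4x4, takes a point from camera to tool coordinates, whose origin is the TCP and whose axes are the flange's). Camera axes: x right, y down, z forward; pixel columns grow to the right and rows downward; lengths in m; the calibration is good to about 2 mm. A picture is of the moment at which its call begins: read the wrist's pose just before it. get_calibration takes no time and is no camera call.
- env.job_done(): hands the job in; it is judged then, once.
The state is a dict: "clock": time; "joints": joint angles; "qvel": joint speeds; "joint_torque": joint torques, N m; "tcp_pos": TCP position; "tcp_rot": TCP orientation; "wrist_force": force on the tool from outside, world axes, zero at the start; "torque": the same for the moment, N m; "gripper_width": finger opening in m; "finger_force": force on a finger pad.
Only numpy, scipy, OpenCV 4.12 (cv2) and the standard library are available. Lean on these libraries where they do the work, as an engineer would, in place of code of your own. Each camera call takes 0.05 s, during which the arm holds its last target. There are 200 camera calls.

## Working session

There is one attempt and no reset: what is moved stays moved. The work goes in short steps, Python scripts to look and compute and a shell command to move; the robot and the scene stay as the last step left them, time stands still between calls to the robot, and variables do not carry over. Pictures are saved under pics/ and viewed, at most 10 in all, crops included, and the job is handed in when it is done.

```bash
mkdir -p pics; python3 - <<'E'
from workcell import env
import cv2,numpy as np
for n in ["scene","top"]:
    cv2.imwrite(f"pics/{n}0.png",env.capture(n)[:,:,::-1])
    c=env.get_calibration(n);print(n,c["fx"],c["cx"],c["cy"],np.round(np.array(c["camera_from_world"]),3).tolist())
s=env.get_state();print(s["clock"],np.round(s["tcp_pos"],4),np.round(s["tcp_rot"],3).tolist(),s["wrist_force"],env.grasp_offset)
E
```

```text
scene 462.5419356269093 315.63836606025757 200.46345646514538 [[0.225, 0.974, 0.01, -0.062], [0.654, -0.143, -0.742, -0.227], [-0.722, 0.174, -0.67, 1.367], [0.0, 0.0, 0.0, 1.0]]
top 447.0801296515586 334.8973793201209 200.3756611613155 [[0.025, -0.999, 0.022, -0.063], [-0.986, -0.028, -0.166, 0.419], [0.167, -0.018, -0.986, 1.136], [0.0, 0.0, 0.0, 1.0]]
0.1 [0.1522 0.5278 0.1921] [[-0.961, 0.277, -0.0], [0.277, 0.961, -0.002], [-0.0, -0.002, -1.0]] [-0.57300681 -0.77321194 -0.43180899] 0.0187
```

View pics/top0.png

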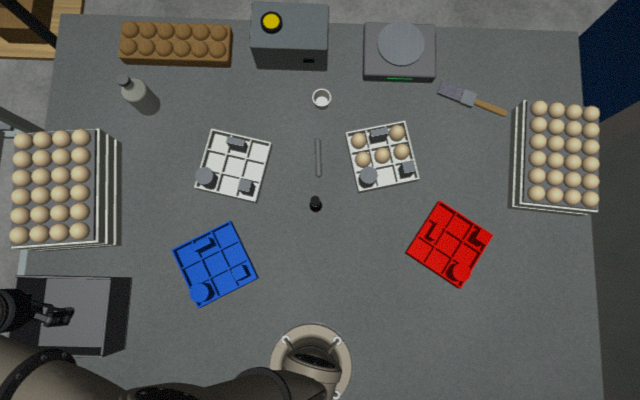

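View pics/scene0.png

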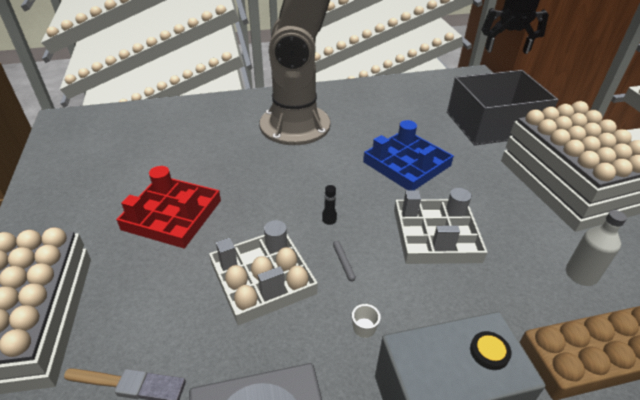

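The top view shows the loaded tray near (381,156). Its round post is near (368,177), the square post near (407,170) and the bar near (379,133). The empty tray is near (233,165). The scene view agrees: loaded tray near (262,270), round post (275,232), square (226,250), bar (271,280). Next I'll zoom in to get the post tops.

```bash
python3 - <<'E'
import cv2,numpy as np
t=cv2.imread("pics/top0.png");s=cv2.imread("pics/scene0.png")
a=cv2.resize(t[115:200,335:428],None,fx=6,fy=6,interpolation=cv2.INTER_CUBIC)[:, :400*2]
cv2.imwrite("pics/zt.png",a)
b=cv2.resize(s[215:325,200:325],None,fx=5,fy=5,interpolation=cv2.INTER_CUBIC)
cv2.imwrite("pics/zs.png",b)
E
```

```text
(no output)
```

View pics/zt.png

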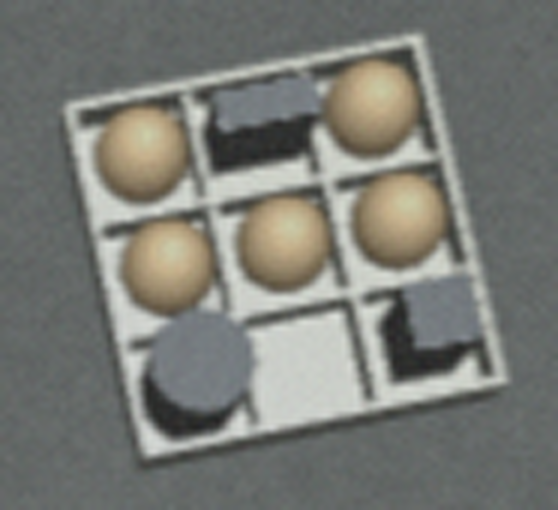

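View pics/zs.png

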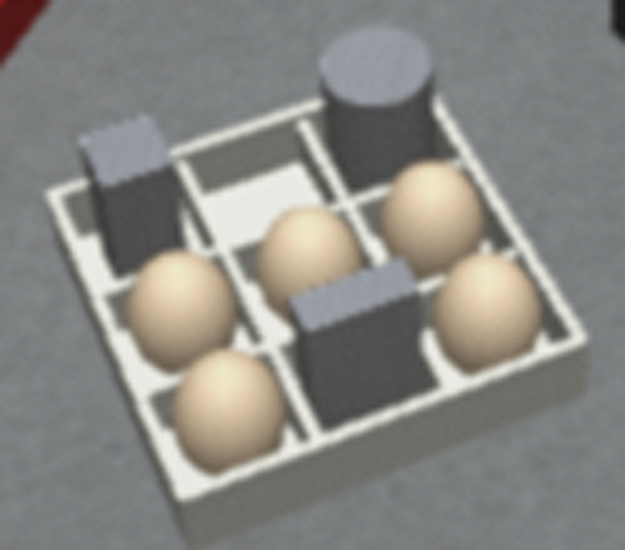

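The crops show the post-top centres clearly. In `zt` they are round (201,362), square (442,311) and bar (266,103). In `zs` they are round (377,67), square (126,148) and bar (358,294).

```bash
cat >h.py <<'E'
from workcell import env
import numpy as np
def ray(n,u,v):
    c=env.get_calibration(n);T=np.array(c["camera_from_world"]);R=T[:3,:3]
    return -R.T@T[:3,3],R.T@np.array([(u-c["cx"])/c["fx"],(v-c["cy"])/c["fy"],1])
def plane(o,d,z): return o+d*(z-o[2])/d[2]
def totool(p):
    s=env.get_state();R=np.array(s["tcp_rot"]);return R.T@(np.array(p)-s["tcp_pos"])/0.04
E
python3 - <<'E'
from h import *
P={}
for k,a,b in [("round",(201,362),(377,67)),("square",(442,311),(126,148)),("bar",(266,103),(358,294))]:
    p=plane(*ray("top",(a[0]+.5)/6-.5+335,(a[1]+.5)/6-.5+115),.075)
    q=plane(*ray("scene",(b[0]+.5)/5-.5+200,(b[1]+.5)/5-.5+215),.075)
    P[k]=(p+q)/2; print(k,p.round(4),q.round(4),totool([*P[k][:2],.16]).round(2))
print(np.linalg.norm(P["round"]-P["square"]))
m=(P["round"]+P["square"])/2;print(np.linalg.norm(P["bar"]-m), (P["bar"]-m)@(P["round"]-P["square"]))
s=env.get_state();c=env.get_calibration("wrist");print(np.round(c["hand_eye"],3),c["fx"])
E
```

```text
round [ 0.4822 -0.134   0.075 ] [ 0.4878 -0.1351  0.075 ] [-12.58 -13.6    0.83]
square [ 0.5077 -0.2373  0.075 ] [ 0.5105 -0.2382  0.075 ] [-13.88 -15.91   0.84]
bar [ 0.5982 -0.1608  0.075 ] [ 0.6022 -0.1609  0.075 ] [-15.53 -13.44   0.83]
0.10598519764913526
0.10620269134403515 0.0001200198773696451
[[ 0.001 -0.962 -0.272  0.068]
 [ 1.     0.001  0.    -0.001]
 [ 0.    -0.272  0.962 -0.18 ]
 [ 0.     0.     0.     1.   ]] 311.1183088420024
```

```bash
python3 -m creep '[[-0.5,-0.3,-0.1,0],[-0.8,-0.5,0,0],[-0.8,-0.5,0,0],[-0.8,-0.5,0,0],[-0.8,-0.6,0,0]]' 1 30; python3 -m creep '[[-0.8,-0.7,0,0],[-0.8,-0.8,0,0],[-0.8,-0.8,0,0],[-0.8,-0.8,0,0],[-0.8,-0.8,0,0]]'
```

```text
clock: 0.6
tcp_pos: [0.2687, 0.394, 0.1966]
tcp_rot: [[-0.961, 0.277, -0.0], [0.277, 0.961, -0.001], [0.0, -0.001, -1.0]]
wrist_force: [-0.0, -0.1, 0.0]
gripper_width: 0.0125
finger_force: 0.0
clock: 1.1
tcp_pos: [0.3788, 0.1991, 0.1969]
tcp_rot: [[-0.961, 0.277, -0.0], [0.277, 0.961, 0.0], [0.0, -0.0, -1.0]]
wrist_force: [0.2, -0.4, -0.3]
gripper_width: 0.0001
finger_force: 0.0
```

```bash
python3 -m creep '[[-0.6,-0.9,0,0],[-0.6,-0.9,0,0],[-0.6,-0.9,0,0],[-0.6,-0.9,0,0],[-0.6,-0.9,0,0]]'; python3 -m creep '[[-0.6,-0.9,0,0],[-0.6,-0.9,0,0],[-0.4,-0.6,0,0],[0,0,0,0],[0,0,0,0]]'
python3 - <<'E'
from h import *
import cv2
s=env.get_state();im=env.capture("wrist")
cv2.imwrite("pics/w1.png",im[:,:,::-1])
np.savez("w1.npz",p=s["tcp_pos"],R=s["tcp_rot"]);print(s["clock"],s["tcp_pos"],np.abs(s["qvel"]).max())
E
```

```text
clock: 1.6
tcp_pos: [0.4438, -0.0068, 0.1969]
tcp_rot: [[-0.961, 0.277, -0.0], [0.277, 0.961, 0.0], [0.0, 0.0, -1.0]]
wrist_force: [1.0, 0.5, -0.3]
gripper_width: -0.0003
finger_force: 0.0
clock: 2.1
tcp_pos: [0.4783, -0.1153, 0.1965]
tcp_rot: [[-0.96, 0.279, -0.001], [0.279, 0.96, 0.001], [0.002, 0.0, -1.0]]
wrist_force: [-0.0, 1.5, -0.2]
gripper_width: 0.0001
finger_force: 0.0
2.1 [ 0.47833276 -0.11531376  0.19654441] 1.9945961962947059
```

View pics/w1.png

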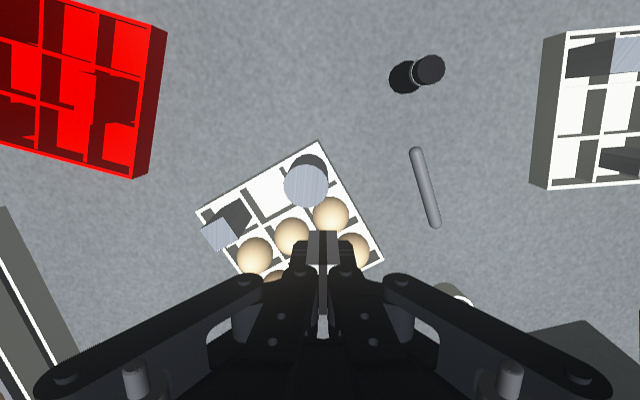

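The wrist view shows the round top centred near (306,185) and the square top near (218,234). The gripper hides the bar.

```bash
cat >>h.py <<'E'
def wray(p,R,u,v):
    c=env.get_calibration("wrist");H=np.array(c["hand_eye"])
    d=H[:3,:3]@np.array([(u-c["cx"])/c["fx"],(v-c["cy"])/c["fy"],1])
    return np.array(p)+R@H[:3,3],R@d
E
python3 - <<'E'
from h import *
import cv2
im=cv2.imread("pics/w1.png");z=np.load("w1.npz")
hsv=cv2.cvtColor(im,cv2.COLOR_BGR2HSV)
r=im.astype(int)
m=((r[:,:,0]-r[:,:,2]>10)&(r[:,:,0]>110)).astype(np.uint8)
m=cv2.morphologyEx(m,cv2.MORPH_OPEN,np.ones((3,3)))
m=cv2.morphologyEx(m,cv2.MORPH_CLOSE,np.ones((5,5)))
n,l,st,c=cv2.connectedComponentsWithStats(m)
for i in range(1,n):
    if st[i,4]>150: print(st[i],c[i].round(1),plane(*wray(z["p"],z["R"],*c[i]),.075).round(4))
for c in [(306,185),(218,234)]: print(plane(*wray(z["p"],z["R"],*c),.075).round(4))
s=env.get_state();print(s["tcp_pos"])
E
```

```text
[230   0  20  16 199] [239.9   8.8] [ 0.3173 -0.1436  0.075 ]
[  218     0   422   330 36797] [422.5 143.1] [ 0.4749 -0.0144  0.075 ]
[487   0  20  28 288] [495.8  12.6] [0.3817 0.0685 0.075 ]
[516   0  14  19 156] [523.4   9.9] [0.3863 0.0918 0.075 ]
[611  36  29  37 914] [626.1  54.9] [0.4482 0.1763 0.075 ]
[352  51  38  26 300] [372.5  61.4] [ 0.3903 -0.0434  0.075 ]
[389 147  24  44 311] [401.5 166.8] [ 0.492  -0.0388  0.075 ]
[ 284  164   44   44 1518] [305.5 185.5] [ 0.484  -0.1352  0.075 ]
[200 218  37  34 724] [218.2 234. ] [ 0.5088 -0.2384  0.075 ]
[  65  221  127  115 4902] [134.4 281. ] [ 0.5353 -0.347   0.075 ]
[590 303  41  23 257] [607.3 313.2] [0.7218 0.1494 0.075 ]
[ 73 313  20  19 163] [ 83.8 322.9] [ 0.5688 -0.426   0.075 ]
[612 316  28  39 365] [628.8 335.1] [0.7592 0.1721 0.075 ]
[ 0.4836 -0.1346  0.075 ]
[ 0.5087 -0.2386  0.075 ]
[ 0.47843678 -0.11395911  0.19654834]
```

```bash
python3 -m creep '[[-0.29,-0.46,0.5,0],[0,0,0.8,0],[0,0,0.8,0],[0,0,0.4,0],[0,0,0,0]]'; python3 -m creep '[[0,0,0.1,0],[0,0,0,0],[0,0,0,0]]'
```

```text
clock: 2.65
tcp_pos: [0.4823, -0.1328, 0.0944]
tcp_rot: [[-0.962, 0.274, -0.007], [0.274, 0.962, 0.003], [0.007, 0.001, -1.0]]
wrist_force: [-0.4, 0.3, 0.5]
gripper_width: -0.0003
finger_force: 0.0
clock: 2.95
tcp_pos: [0.4859, -0.1359, 0.0942]
tcp_rot: [[-0.961, 0.276, 0.002], [0.276, 0.961, -0.0], [-0.002, 0.001, -1.0]]
wrist_force: [-0.5, 0.2, 0.1]
gripper_width: 0.0004
finger_force: 0.0
```

```bash
python3 -m creep '[[0.02,0.02,0.2,0],[0,0,0.15,0],[0,0,0,0],[0,0,0,0]]'; python3 -m creep '[[0,0,0.05,0],[0,0,0,0],[0,0,0,0]]'
```

```text
clock: 3.35
tcp_pos: [0.4841, -0.1351, 0.0788]
tcp_rot: [[-0.961, 0.277, -0.001], [0.277, 0.961, 0.0], [0.001, -0.0, -1.0]]
wrist_force: [-0.1, 0.3, 0.4]
gripper_width: 0.0003
finger_force: 0.0
clock: 3.65
tcp_pos: [0.4844, -0.1351, 0.0772]
tcp_rot: [[-0.961, 0.277, 0.0], [0.277, 0.961, -0.0], [-0.0, -0.0, -1.0]]
wrist_force: [-0.5, -0.3, 0.1]
gripper_width: 0.0001
finger_force: 0.0
```

```bash
python3 -m creep '[[0,0,0.03,0],[0,0,0,0],[0,0,0,0]]'; python3 -m creep '[[0,0,0.03,0],[0,0,0,0],[0,0,0,0]]'
```

```text
clock: 3.95
tcp_pos: [0.4843, -0.1351, 0.0759]
tcp_rot: [[-0.961, 0.277, -0.0], [0.277, 0.961, -0.0], [0.0, -0.0, -1.0]]
wrist_force: [0.5, 0.7, 0.5]
gripper_width: -0.0003
finger_force: 0.0
clock: 4.25
tcp_pos: [0.4843, -0.135, 0.0747]
tcp_rot: [[-0.961, 0.277, -0.0], [0.277, 0.961, 0.0], [0.0, 0.0, -1.0]]
wrist_force: [-0.6, -0.2, -0.6]
gripper_width: 0.0003
finger_force: 0.0
```

```bash
python3 -m creep '[[0,0,0.02,0],[0,0,0,0],[0,0,0,0]]'
```

```text
clock: 4.55
tcp_pos: [0.4843, -0.135, 0.0739]
tcp_rot: [[-0.961, 0.277, -0.0], [0.277, 0.961, 0.0], [0.0, 0.0, -1.0]]
wrist_force: [1.1, -0.0, -0.8]
gripper_width: -0.0
finger_force: 0.0
```

```bash
python3 -m creep '[[0,0,0.02,0],[0,0,0,0],[0,0,0,0]]'
```

```text
clock: 4.85
tcp_pos: [0.4844, -0.135, 0.0731]
tcp_rot: [[-0.961, 0.277, 0.0], [0.277, 0.961, 0.0], [0.0, 0.0, -1.0]]
wrist_force: [0.9, -0.0, 0.9]
gripper_width: -0.0001
finger_force: 0.0
```

```bash
python3 -m creep '[[0,0,0.02,0],[0,0,0,0],[0,0,0,0]]'
```

```text
clock: 5.15
tcp_pos: [0.4843, -0.135, 0.0723]
tcp_rot: [[-0.961, 0.277, -0.0], [0.277, 0.961, 0.0], [0.0, 0.0, -1.0]]
wrist_force: [0.4, 0.5, -0.0]
gripper_width: 0.0
finger_force: 0.0
```

```bash
python3 -m creep '[[0,0,0.02,0],[0,0,0,0],[0,0,0,0]]'; python3 - <<'E'
from h import *
import cv2
cv2.imwrite("pics/s2.png",cv2.resize(env.capture("scene")[170:330,180:340,::-1],None,fx=3.5,fy=3.5,interpolation=cv2.INTER_CUBIC))
E
```

```text
clock: 5.45
tcp_pos: [0.4844, -0.135, 0.0715]
tcp_rot: [[-0.961, 0.277, -0.0], [0.277, 0.961, 0.0], [0.0, 0.0, -1.0]]
wrist_force: [0.1, -0.5, -0.3]
gripper_width: 0.0
finger_force: 0.0
```

View pics/s2.png

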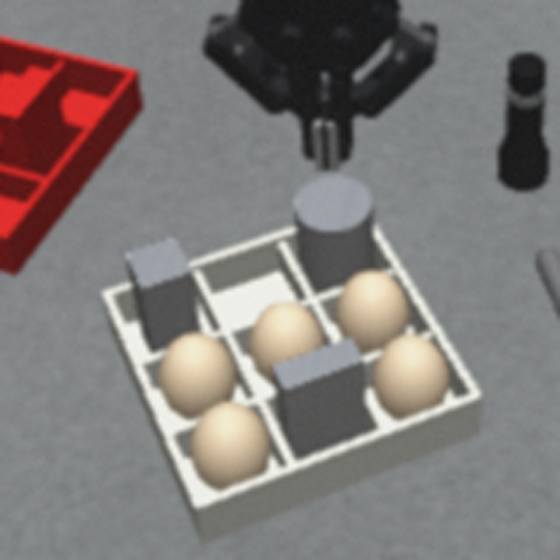

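The scene crop shows the shut tips at crop (327,165), clearly behind or above the round top at (334,203). They haven't touched, and they're 10 px from where TCP z=0.0715 should put them. I'll triangulate the tip from both fixed views.

```bash
python3 - <<'E'
from h import *
import cv2
def proj(n,p):
    c=env.get_calibration(n);T=np.array(c["camera_from_world"]);q=T[:3,:3]@p+T[:3,3]
    return (c["fx"]*q[0]/q[2]+c["cx"],c["fy"]*q[1]/q[2]+c["cy"])
s=env.get_state();p=np.array(s["tcp_pos"]);print(s["clock"],proj("scene",p),proj("top",p))
print("tip seen scene",(327.5/3.5+180-.5,165/3.5+170-.5))
t=env.capture("top")
print(s["joints"])
# candidate positions for the tip along the scene ray at several heights
for z in (.0715,.08,.09,.1,.11): print(z,plane(*ray("scene",273.1,216.7),z).round(4))
cv2.imwrite("pics/t2.png",cv2.resize(t[115:215,320:430,::-1],None,fx=5,fy=5,interpolation=cv2.INTER_CUBIC))
E
```

```text
5.5 (np.float64(274.82260759287163), np.float64(228.04040863279963)) (np.float64(368.3754169889888), np.float64(174.41808916019303))
tip seen scene (273.07142857142856, 216.64285714285714)
[-14.89437891  20.91178111  36.20909072 105.03569524 -14.29798852
  58.6366423  100.9431612 ]
0.0715 [ 0.4507 -0.1332  0.0715]
0.08 [ 0.4594 -0.1342  0.08  ]
0.09 [ 0.4698 -0.1353  0.09  ]
0.1 [ 0.4801 -0.1365  0.1   ]
0.11 [ 0.4904 -0.1376  0.11  ]
```

View pics/t2.png

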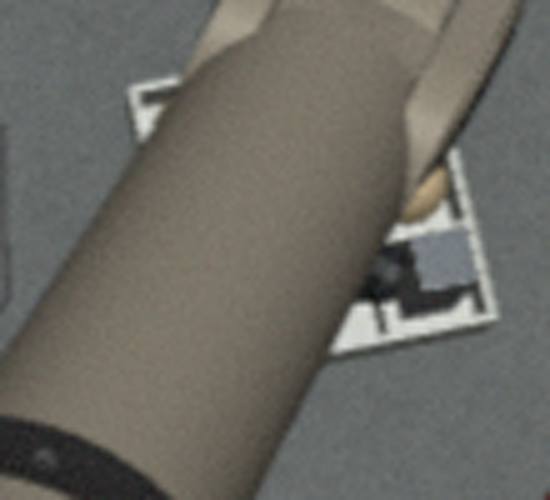

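The arm blocks the top view of the tip. I'll use the wrist camera, which sees both tip and post.

```bash
python3 - <<'E'
from h import *
import cv2
s=env.get_state();im=env.capture("wrist")
np.savez("w2.npz",p=s["tcp_pos"],R=s["tcp_rot"])
c=env.get_calibration("wrist");H=np.linalg.inv(np.array(c["hand_eye"]))
for z in(0,-.0187,-.03):
  q=H[:3,:3]@[0,0,z]+H[:3,3];print(z,c["fx"]*q[0]/q[2]+c["cx"],c["fy"]*q[1]/q[2]+c["cy"],q)
cv2.imwrite("pics/w2f.png",im[:,:,::-1]);cv2.imwrite("pics/w2.png",cv2.resize(im[130:330,190:430,::-1],None,fx=3,fy=3))
E
```

```text
0 323.38518268693605 217.76084166623735 [0.0005808  0.01590752 0.19176198]
-0.0187 323.48238646545565 229.55205074926343 [0.00058059 0.02100066 0.17376893]
-0.03 323.5515332114195 237.93982899705838 [0.00058047 0.02407833 0.16289612]
```

View pics/w2.png

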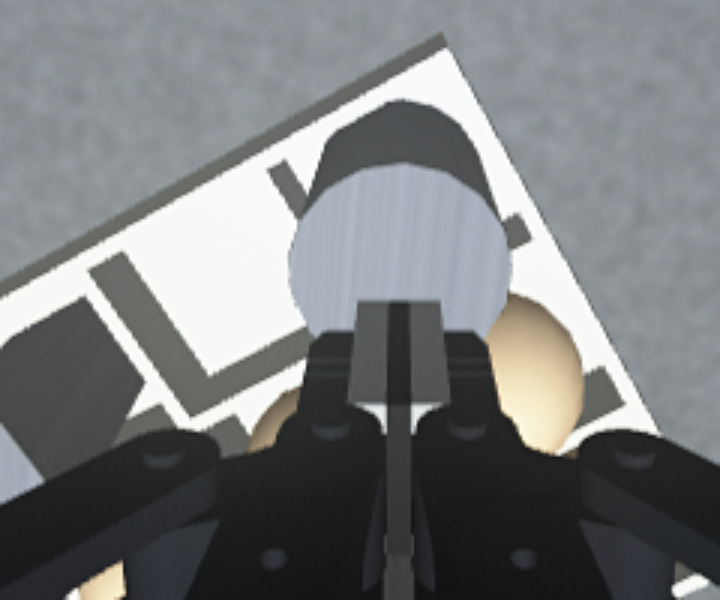

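The nominal TCP projects onto the post-top centre: (323.4,217.8) against (323.3,217.7). The visible fingertips end well short of it, at about row 230. So the real tips sit about 30 mm above the reported TCP, centred in column. I'll carry on down by force and use the contact to set the height.

```bash
python3 -m creep '[[0,0,0.15,0],[0,0,0.1,0],[0,0,0,0]]'; python3 -m creep '[[0,0,0.1,0],[0,0,0.05,0],[0,0,0,0]]'
```

```text
clock: 5.9
tcp_pos: [0.4835, -0.1348, 0.0605]
tcp_rot: [[-0.961, 0.277, -0.002], [0.277, 0.961, 0.0], [0.002, -0.0, -1.0]]
wrist_force: [-1.3, 0.2, 0.0]
gripper_width: 0.0002
finger_force: 0.0
clock: 6.2
tcp_pos: [0.484, -0.135, 0.0551]
tcp_rot: [[-0.961, 0.277, -0.001], [0.277, 0.961, 0.0], [0.001, -0.0, -1.0]]
wrist_force: [-0.6, -0.2, -0.4]
gripper_width: 0.0001
finger_force: 0.0
```

```bash
python3 - <<'E'
from h import *
import cv2
print(env.get_state()["wrist_force"],env.get_state()["tcp_pos"])
cv2.imwrite("pics/s3.png",cv2.resize(env.capture("scene")[190:260,220:320,::-1],None,fx=8,fy=8,interpolation=cv2.INTER_CUBIC))
E
```

```text
[-0.56871718 -0.15134162 -0.42011167] [ 0.4840215  -0.13498682  0.0551046 ]
```

View pics/s3.png

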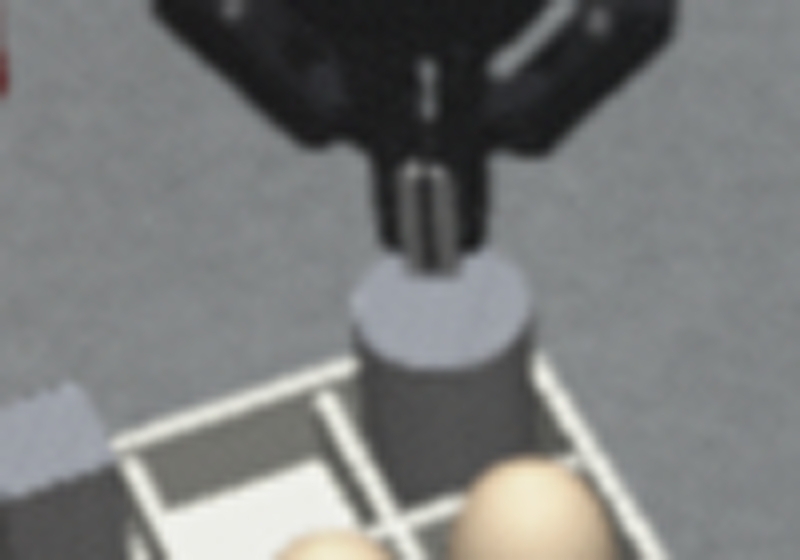

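The scene crop shows the tips at crop (430,275), still above the round top centred at (442,310) and laterally in line with it. I'll continue in small steps.

```bash
python3 -m creep '[[0,0,0.08,0],[0,0,0,0],[0,0,0,0]]'|grep -E 'pos|wrist'; python3 -m creep '[[0,0,0.05,0],[0,0,0,0],[0,0,0,0]]'|grep -E 'pos|wrist'
```

```text
tcp_pos: [0.4843, -0.135, 0.0522]
wrist_force: [-0.4, 0.2, 0.9]
tcp_pos: [0.4843, -0.135, 0.0502]
wrist_force: [-1.5, -0.8, -0.6]
```

```bash
python3 -m creep '[[0,0,0.03,0],[0,0,0,0],[0,0,0,0]]'|grep -E 'pos|wrist'
```

```text
tcp_pos: [0.4844, -0.1351, 0.0491]
wrist_force: [-0.2, 1.3, -0.3]
```

```bash
python3 -m creep '[[0,0,0.03,0],[0,0,0,0],[0,0,0,0]]'|grep -E 'pos|wrist'
```

```text
tcp_pos: [0.4843, -0.135, 0.0479]
wrist_force: [-0.9, -0.9, -0.7]
```

```bash
python3 -m creep '[[0,0,0.03,0],[0,0,0,0],[0,0,0,0]]'|grep -E 'pos|wrist'
```

```text
tcp_pos: [0.4843, -0.1351, 0.0467]
wrist_force: [-0.2, -0.0, -1.1]
```

```bash
python3 -m creep '[[0,0,0.03,0],[0,0,0,0],[0,0,0,0]]'|grep -E 'pos|wrist'
```

```text
tcp_pos: [0.4843, -0.1351, 0.0454]
wrist_force: [-0.1, -0.4, 0.5]
```

```bash
python3 - <<'E'
from h import *
import cv2
# numeric look: row profile of brightness in scene down the fingertip column, to find the tip/post edge
im=env.capture("scene").astype(int); g=im.mean(2)
for u in (270,273,274,276,280): print(u,g[212:242,u].astype(int).tolist())
w=env.capture("wrist").astype(int).mean(2); print([int(x) for x in w[200:262,317]]); print([int(x) for x in w[200:262,330]])
E
```

```text
270 [30, 42, 82, 112, 93, 79, 78, 78, 70, 72, 65, 57, 76, 116, 135, 146, 159, 163, 163, 162, 162, 163, 157, 122, 85, 75, 77, 77, 77, 77]
273 [37, 51, 78, 79, 59, 48, 49, 48, 49, 52, 50, 53, 55, 53, 52, 89, 151, 165, 165, 166, 164, 164, 165, 152, 97, 78, 79, 78, 81, 79]
274 [35, 42, 84, 124, 96, 77, 76, 68, 68, 65, 59, 56, 57, 55, 52, 87, 152, 165, 163, 161, 162, 164, 162, 152, 98, 77, 81, 81, 82, 80]
276 [32, 32, 44, 69, 73, 76, 79, 82, 80, 82, 86, 84, 84, 86, 91, 105, 141, 161, 162, 163, 163, 162, 162, 146, 98, 79, 81, 81, 79, 80]
280 [31, 40, 46, 44, 41, 39, 38, 42, 53, 57, 69, 78, 104, 141, 157, 160, 161, 160, 161, 160, 162, 161, 144, 105, 84, 81, 79, 81, 83, 83]
[179, 178, 179, 180, 179, 179, 179, 179, 179, 180, 180, 180, 180, 180, 182, 182, 182, 181, 181, 180, 180, 180, 180, 180, 180, 179, 178, 178, 180, 168, 121, 85, 88, 90, 90, 90, 89, 89, 89, 90, 88, 89, 89, 88, 88, 88, 88, 87, 88, 87, 88, 87, 86, 87, 87, 87, 87, 86, 87, 86, 86, 86]
[179, 177, 176, 177, 176, 176, 175, 175, 174, 176, 176, 176, 177, 177, 177, 176, 177, 177, 178, 177, 178, 178, 178, 178, 178, 178, 179, 180, 182, 169, 119, 84, 87, 86, 87, 87, 87, 88, 87, 87, 86, 87, 87, 87, 87, 86, 86, 85, 85, 84, 85, 85, 84, 85, 86, 85, 84, 83, 84, 84, 84, 82]
```

```bash
for i in 1; do python3 -m creep '[[0,0,0.03,0],[0,0,0,0],[0,0,0.03,0],[0,0,0,0],[0,0,0,0]]'|grep -E 'pos|wrist'; done
```

```text
tcp_pos: [0.4843, -0.135, 0.043]
wrist_force: [-0.2, 1.1, 0.4]
```

```bash
python3 -m creep '[[0,0,0.03,0],[0,0,0,0],[0,0,0.03,0],[0,0,0,0],[0,0,0,0]]'|grep -E 'pos|wrist'
```

```text
tcp_pos: [0.4843, -0.135, 0.0407]
wrist_force: [0.3, -0.3, -0.1]
```

```bash
python3 -m creep '[[0,0,0.03,0],[0,0,0,0],[0,0,0,0]]'|grep -E 'pos|wrist'
```

```text
tcp_pos: [0.4843, -0.135, 0.0395]
wrist_force: [0.6, -0.2, 0.6]
```

```bash
python3 -m creep '[[0,0,0.03,0],[0,0,0,0],[0,0,0,0]]'|grep -E 'pos|wrist'
```

```text
tcp_pos: [0.4843, -0.1351, 0.0382]
wrist_force: [-0.2, -0.0, -0.1]
```

```bash
python3 -m creep '[[0,0,0.03,0],[0,0,0,0],[0,0,0,0]]'|grep -E 'pos|wrist'
```

```text
tcp_pos: [0.4843, -0.135, 0.037]
wrist_force: [0.1, 0.4, 0.5]
```

```bash
python3 -m creep '[[0,0,0.03,0],[0,0,0,0],[0,0,0,0]]'|grep -E 'pos|wrist'; python3 - <<'E'
from h import *
g=env.capture("scene").astype(int).mean(2)
for u in (273,274): print(u,g[222:242,u].astype(int).tolist())
E
```

```text
tcp_pos: [0.4844, -0.1351, 0.0369]
wrist_force: [-2.3, 0.4, 7.4]
273 [48, 49, 53, 54, 53, 55, 55, 57, 92, 151, 165, 163, 164, 151, 98, 77, 79, 80, 79, 80]
274 [59, 58, 57, 58, 53, 53, 50, 51, 87, 151, 164, 164, 163, 150, 100, 79, 82, 82, 80, 80]
```

Contact came at reported TCP z = 0.0369 with 7.4 N, so the real tips are 38 mm behind the nominal TCP. The fingertip's front edge, at row 230.4, agrees with it being centred. I'll hold briefly, lift, and go to the square post, about -1.31 in x and -2.31 in y (tool axes).

```bash
python3 -m creep '[[0,0,0,0],[0,0,0,0],[0,0,0,0],[0,0,0,0],[0,0,0,0]]'|grep -E 'pos|wrist'; python3 -m creep '[[0,0,-0.3,0],[0,0,-0.3,0],[0,0,0,0],[-0.45,-0.8,0,0],[-0.45,-0.8,0,0]]'|grep -E 'pos|wrist'; python3 -m creep '[[-0.41,-0.71,0,0],[0,0,0,0],[0,0,0,0],[0,0,0,0]]'
```

```text
tcp_pos: [0.4844, -0.1351, 0.0369]
wrist_force: [-2.5, 0.0, 6.5]
tcp_pos: [0.5022, -0.2055, 0.0601]
wrist_force: [2.0, -0.6, 0.4]
clock: 11.8
tcp_pos: [0.5091, -0.2367, 0.0595]
tcp_rot: [[-0.961, 0.276, -0.001], [0.276, 0.961, 0.002], [0.001, 0.001, -1.0]]
wrist_force: [0.1, 0.2, 0.1]
gripper_width: 0.0001
finger_force: 0.0
```

```bash
python3 -m creep '[[0,-0.02,0.25,0],[0,0,0.2,0],[0,0,0,0],[0,0,0,0]]'|grep -E 'pos|wrist'; python3 -m creep '[[0,0,0.03,0],[0,0,0,0],[0,0,0,0]]'|grep -E 'pos|wrist'
```

```text
tcp_pos: [0.5085, -0.2385, 0.0413]
wrist_force: [0.4, 0.4, -0.3]
tcp_pos: [0.509, -0.2392, 0.0409]
wrist_force: [0.4, -1.2, 0.9]
```

```bash
python3 - <<'E'
from h import *
import cv2
s=env.get_state();im=env.capture("wrist");r=im.astype(int)
m=((r[:,:,2]-r[:,:,0]>10)&(r[:,:,2]>150)).astype(np.uint8)
m=cv2.morphologyEx(m,cv2.MORPH_OPEN,np.ones((3,3)))
n,l,st,c=cv2.connectedComponentsWithStats(m)
for i in range(1,n):
    if st[i,4]>400:
        print(st[i],c[i].round(1))
        cs,_=cv2.findContours((l==i).astype(np.uint8),0,2)
        if st[i,4]<9000: print([ (q[0].tolist(),plane(*wray(s["tcp_pos"],np.array(s["tcp_rot"]),*q[0].astype(float)),.113).round(4)[:2].tolist(),plane(*wray(s["tcp_pos"],np.array(s["tcp_rot"]),*q[0].astype(float)),.075).round(4)[:2].tolist()) for q in cv2.approxPolyDP(cs[0],3,True)])
E
```

```text
[ 474   89   98   96 7278] [522.5 136.6]
[([551, 93], [0.4615, -0.1474], [0.4677, -0.1215]), ([537, 89], [0.4589, -0.1518], [0.4642, -0.1274]), ([514, 91], [0.4575, -0.1591], [0.4623, -0.1373]), ([497, 100], [0.4588, -0.1649], [0.464, -0.1451]), ([483, 115], [0.4624, -0.1701], [0.4689, -0.1521]), ([475, 133], [0.4676, -0.1735], [0.4759, -0.1568]), ([474, 151], [0.4737, -0.1748], [0.4841, -0.1585]), ([479, 166], [0.4794, -0.1739], [0.4919, -0.1573]), ([490, 178], [0.4849, -0.1707], [0.4993, -0.153]), ([504, 184], [0.4885, -0.1662], [0.5041, -0.1469]), ([532, 181], [0.4901, -0.1565], [0.5064, -0.1337]), ([553, 169], [0.4877, -0.1489], [0.5032, -0.1235]), ([564, 155], [0.4837, -0.1448], [0.4978, -0.118]), ([571, 137], [0.4781, -0.142], [0.4901, -0.1142]), ([570, 117], [0.4711, -0.1419], [0.4807, -0.1141]), ([564, 104], [0.4663, -0.1435], [0.4741, -0.1163])]
[ 288  206   75   48 1247] [326.4 227.2]
[([362, 251], [0.5, -0.2215], [0.5197, -0.2217]), ([337, 206], [0.4799, -0.2259], [0.4926, -0.2276]), ([288, 230], [0.484, -0.246], [0.4981, -0.2548]), ([295, 241], [0.489, -0.2449], [0.5048, -0.2532]), ([307, 239], [0.4894, -0.2403], [0.5055, -0.247]), ([309, 229], [0.4858, -0.2384], [0.5005, -0.2445]), ([336, 229], [0.4886, -0.2287], [0.5043, -0.2313]), ([338, 239], [0.4927, -0.229], [0.5098, -0.2318]), ([348, 239], [0.4937, -0.2254], [0.5112, -0.2269]), ([355, 253], [0.5001, -0.2243], [0.5198, -0.2254])]
```

Seen again from the wrist, the round centre is (0.484,-0.136), so the tray hasn't moved. The square centre, from its corners, is (0.509,-0.238), and I'm within 1 mm of it.

```bash
python3 -m creep '[[0,0.02,0.05,0],[0,0,0.03,0],[0,0,0,0],[0,0,0,0]]'|grep -E 'pos|wrist'
```

```text
tcp_pos: [0.509, -0.2383, 0.0374]
wrist_force: [0.4, -0.2, 0.5]
```

```bash
python3 -m creep '[[0,0,0.02,0],[0,0,0,0],[0,0,0,0]]'|grep -E 'pos|wrist'
```

```text
tcp_pos: [0.5093, -0.2385, 0.037]
wrist_force: [-0.5, 0.3, 2.3]
```

```bash
python3 -m creep '[[0,0,0.02,0],[0,0,0,0],[0,0,0,0]]'|grep -E 'pos|wrist'
```

```text
tcp_pos: [0.5093, -0.2385, 0.037]
wrist_force: [-2.4, 1.1, 7.3]
```

Square contact at 7.3 N. I'll hold, lift, and go to the bar, about -1.65 in x and +2.48 in y (tool axes).

```bash
python3 -m creep '[[0,0,0,0],[0,0,0,0],[0,0,0,0],[0,0,0,0],[0,0,0,0]]'|grep -E 'pos|wrist'; python3 -m creep '[[0,0,-0.3,0],[0,0,-0.3,0],[0,0,0,0],[-0.5,0.75,0,0],[-0.5,0.75,0,0]]'|grep -E 'pos|wrist'; python3 -m creep '[[-0.5,0.75,0,0],[-0.15,0.23,0,0],[0,0,0,0],[0,0,0,0],[0,0,0,0]]'
python3 - <<'E'
from h import *
import cv2
s=env.get_state();im=env.capture("wrist");r=im.astype(int)
m=((r[:,:,2]-r[:,:,0]>10)&(r[:,:,2]>150)).astype(np.uint8)
m=cv2.morphologyEx(m,cv2.MORPH_OPEN,np.ones((3,3)))
n,l,st,c=cv2.connectedComponentsWithStats(m)
for i in range(1,n):
    if 100<st[i,4]<9000:
        print(st[i],c[i].round(1))
        cs,_=cv2.findContours((l==i).astype(np.uint8),0,2)
        print([ (q[0].tolist(),plane(*wray(s["tcp_pos"],np.array(s["tcp_rot"]),*q[0].astype(float)),.075).round(4)[:2].tolist()) for q in cv2.approxPolyDP(cs[0],4,True)])
E
```

```text
tcp_pos: [0.5093, -0.2384, 0.037]
wrist_force: [-2.0, 1.0, 8.0]
tcp_pos: [0.5643, -0.1928, 0.0605]
wrist_force: [0.9, -0.4, 0.3]
clock: 15.05
tcp_pos: [0.5983, -0.1639, 0.06]
tcp_rot: [[-0.96, 0.281, -0.001], [0.281, 0.96, -0.001], [0.001, -0.002, -1.0]]
wrist_force: [0.3, -0.1, -0.6]
gripper_width: -0.0001
finger_force: 0.0
[ 267    0   94   47 3436] [314.   19.5]
[([267, 0], [0.4809, -0.1575]), ([275, 26], [0.4924, -0.1574]), ([304, 46], [0.5047, -0.1466]), ([337, 41], [0.5071, -0.1306]), ([350, 29], [0.5037, -0.1232]), ([360, 0], [0.4931, -0.1155])]
[  98   71   78   77 3265] [136.6 109.5]
[([142, 71], [0.4931, -0.2274]), ([98, 99], [0.499, -0.2547]), ([132, 147], [0.5262, -0.2488]), ([175, 121], [0.5201, -0.2214])]
[ 288  200   80   43 1402] [334.3 221.8]
[([367, 221], [0.6017, -0.1392]), ([352, 200], [0.5873, -0.1442]), ([288, 238], [0.5991, -0.1854]), ([307, 239], [0.6028, -0.1751]), ([309, 229], [0.5972, -0.1722]), ([336, 229], [0.6015, -0.1574]), ([340, 237], [0.6069, -0.1565])]
```

The wrist view puts the square at (0.510,-0.238), unmoved, and the bar centre at about (0.5998,-0.162).

```bash
python3 -m creep '[[0,0,0.25,0],[0,0,0.2,0],[0,0,0,0],[0,0,0,0],[0,0,0,0]]'|grep -E 'pos|wrist'; python3 -m creep '[[0,0,0.03,0],[0,0,0,0],[0,0,0,0]]'|grep -E 'pos|wrist'
```

```text
tcp_pos: [0.6001, -0.1614, 0.042]
wrist_force: [-0.5, 0.3, -0.7]
tcp_pos: [0.6001, -0.1613, 0.0408]
wrist_force: [-0.7, 0.1, -0.2]
```

```bash
python3 -m creep '[[0,-0.01,0.05,0],[0,0,0.03,0],[0,0,0,0],[0,0,0,0]]'|grep -E 'pos|wrist'
```

```text
tcp_pos: [0.5999, -0.1617, 0.0374]
wrist_force: [-0.1, 0.3, 0.6]
```

```bash
python3 -m creep '[[0,0,0.02,0],[0,0,0,0],[0,0,0,0]]'|grep -E 'pos|wrist'
```

```text
tcp_pos: [0.6001, -0.1618, 0.0371]
wrist_force: [-0.6, 0.2, 2.6]
```

```bash
python3 -m creep '[[0,0,0.015,0],[0,0,0,0],[0,0,0,0]]'|grep -E 'pos|wrist'
```

```text
tcp_pos: [0.6001, -0.1618, 0.037]
wrist_force: [-1.9, 0.9, 4.8]
```

Bar contact at 4.8 N. I'll press slightly more, hold, lift clear, check, and hand in.

```bash
python3 -m creep '[[0,0,0.01,0],[0,0,0,0],[0,0,0,0],[0,0,0,0],[0,0,0,0]]'|grep -E 'pos|wrist'; python3 -m creep '[[0,0,-0.3,0],[0,0,-0.4,0],[0,0,-0.7,0],[0,0,-0.7,0],[0,0,-0.5,0]]'|grep -E 'pos|wrist'; python3 -m creep '[[0,0,0,0],[0,0,0,0],[0,0,0,0],[0,0,0,0],[0,0,0,0]]'
python3 - <<'E'
from h import *
im=env.capture("scene").astype(int);import cv2
a=cv2.imread("pics/scene0.png")[:,:,::-1].astype(int)
d=np.abs(im-a).sum(2)
print("tray lower part diff",(d[270:330,200:320]>90).sum(),"spare diff",(d[190:265,390:490]>90).sum())
env.job_done()
E
```

```text
tcp_pos: [0.6001, -0.1618, 0.037]
wrist_force: [-2.3, 0.3, 7.1]
tcp_pos: [0.6008, -0.1623, 0.1422]
wrist_force: [0.5, 0.3, 0.5]
clock: 18.4
tcp_pos: [0.5992, -0.1614, 0.1385]
tcp_rot: [[-0.961, 0.277, -0.002], [0.277, 0.961, 0.0], [0.002, -0.0, -1.0]]
wrist_force: [0.1, -0.2, -0.2]
gripper_width: 0.0
finger_force: 0.0
tray lower part diff 0 spare diff 0
the job is handed in; nothing more can be done
```

I touched the loaded tray's round, square and bar posts in that order at 7–8 N each, lifted clear and handed the job in at about 18.5 s; the last camera check showed neither tray had moved (the fingertips proved to be about 38 mm short of the reported TCP, so I set the height by contact).

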